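Click the hood's fan wheel to its mark and switch the hood on

ROBOT

A 7-joint arm with a two-finger parallel gripper is mounted at the origin on the work surface. World frame = base frame: x ahead of the robot, y to its left, z up, the work surface at z = 0. Lengths are in m, angles in rad, forces in N, time in s.
With the tool pointing down it reaches from about 0.4 to 0.85 m from the base axis. Payload 10.4 kg.
Tool frame: the origin (TCP) lies at the very end of the fingers, on their centre line; the grasp point (between the pads) lies 19 mm behind it; z points along the fingers, y is the line along which they close (so a half turn about z gives the same grasp; the last joint's range is limited). The gripper opens to 85 mm and grips with 20 to 120 N. Pads are 22 mm wide; open, the fingers measure 114 mm over their backs; the gripper's body (76 mm by 85 mm) begins 54 mm behind the grasp point. The pads swing forward as they close: fully open they stand 13 mm farther back than shut.
Start: joints at [-1.313, 0.332, -0.065, 1.46, 0.022, 1.35, -0.088], TCP at [0.173, 0.601, 0.231] pointing down, gripper open.
Joint ranges: [-2.6, 2.6], [-0.5, 2.12], [-1.47, 1.34], [0.16, 2.42], [-1.27, 4.41], [0.06, 2.06], [-2.6, 2.6]. Speed limits (rad/s): [2.22, 2.22, 2.79, 2.79, 3.14, 3.14, 3.14].

INTERFACE

Orientations are given as a unit quaternion [x, y, z, w].
In Python, from workcell import * gives the robot as it stands.
- The arm moves only by the tool step_arm, never from a script. Its argument "commands" is one flat list of numbers, 7 for each row, row after row: the finger opening in mm, from 0 to 85.4, then the shift along the world's x, y, z as a fraction of full scale, then the turn, a rotation vector about the world's x, y, z as a fraction of full scale. A call has exactly 10 rows; each row is the pose to reach, as a shift and turn from the pose commanded when the call began, turning the shorter way round; what a row does not reach only later rows make up. Full scale, the value 1, is 0.6 m for a shift and pi rad for a turn. A row lasts 1/8 s, in which the tool goes at most 62.5 mm and 10.7 degrees, less where a joint would pass 70% of its speed; a pose out of reach is approached as far as the arm can. A call with a number of a shift or a turn outside -1 to 1 is refused whole. A call with a gripper value outside its range is refused whole. The fingers move at their own pace and stop on an object; "squeeze" is the grip in N (left out, the last holds). Time passes only in rows, so rows that repeat a pose let the fingers close, or fill a call up. It gives the time, the measured TCP pose, the force, the opening and the grip force at its end, in the units of the state.
- get_obs(): the state, without advancing time (a new reading comes with each control period).
- camera(name): name is "scene" or "top" or "wrist"; returns the picture (400x640x3 uint8, red, green, blue); there is no depth.
- camera_params(name): a dict with "mtx" (3x3 intrinsics, pixels), "extrinsics" (4x4, takes a point from world to camera coordinates); the wrist camera has in their place "tool_from_camera" (4x4, takes a point from camera to tool coordinates, whose origin is the TCP and whose axes are the flange's). Camera axes: x right, y down, z forward; pixel columns grow to the right and rows downward; lengths in m; the calibration is good to about 2 mm. A picture is of the moment at which its call begins: read the wrist's pose just before it. camera_params takes no time and is no camera call.
- hand_in(): hands the job in; it is judged then, once.
The state is a dict: "clock": time; "joint_pos": joint angles; "joint_velocities": joint speeds; "tau": joint torques, N m; "position": TCP position; "ee_rot": TCP orientation; "ft_force": force on the tool from outside, world axes, zero at the start; "torque": the same for the moment, N m; "grip_width": opening from 0.0 (shut) to 1.0 (fully open); "grasp_force": force on a finger pad.
Only numpy, scipy, OpenCV 4.12 (cv2) and the standard library are available. Lean on these libraries where they do the work, as an engineer would, in place of code of your own. Each camera call takes 0.05 s, during which the arm holds its last target. There are 200 camera calls.

TASK

Before the griddle is heated, get the range hood going: with a fingertip, flick the edge of the selector's thumbwheel counter-clockwise (seen from above), one click at a time and letting it settle after each, until the lobe with the raised rib sits at the fixed steel pointer fin, never running past it. Then push the toggle switch fully over, away from its starting side. Grasp and lift nothing, and leave the bowl, tongs, spatula and griddle where they lie.

Things in the scene. Friction and masses are not known exactly. Their poses are not given: they have to be found in the camera images.
- wheel (a joint): Angle (rad) of the thumbwheel, growing counter-clockwise seen from above; 0 with the raised rib at the pointer fin. A spring detent seats it at every 0.785 (45 degrees, one click); starts seated 2 to 4 clicks short (-1.57, -2.36 or -3.14). Pushed a little over half a click it jumps to the next seat by itself. Takes 3 to 4 N at a lobe. Stops at -3.6 and +1.9.
- selector: Fixed grey box 180 x 180 mm, 45 mm high, yaw within 30 degrees. Origin: centre of its underside. The wheel lies flat on its z axis: core of radius 40 mm, eight lobes 45 degrees apart, 12 mm wide, round ends at radius 70 mm, 51 to 69 mm above the counter; nothing in the gaps down to 45 mm. Seated, one lobe points along -x, where the fin is. At angle a the ribbed lobe points 180 degrees + a from +x.
- wheel_axis (a point): Middle of the top face of the black wheel's core, on its upright axis, 69 mm above the counter.
- rib_end (a point): Top of the raised white plastic rib over the outer end of the marked lobe, 64 mm from the wheel's axis, 81 mm above the counter. The rib is 46 mm long (radius 22 to 68 mm), 12 mm wide and stands 12 mm above that one lobe; no other lobe has one.
- pointer (a point): Top centre of the fixed steel pointer fin (14 mm radially, 16 mm across, 12 mm high) on the selector box, 83 mm from the wheel's axis, 57 mm above the counter.
- toggle (a joint): Angle (rad) of the hood's toggle lever: near 0 at the start (leaning to the switch box's -x side), 1.0 at its stop, pushed fully over to the +x side. Stays where it is left; moving it takes about 1.2 N at the ball.
- switch_box: Hood switch: fixed white box 110 x 90 x 25 mm (x, y, z), yaw within about 30 degrees, with a steel block 70 x 50 x 25 mm on it, carrying the toggle. Origin: centre of its underside on the counter; the lever swings in its x-z plane from -x (towards the robot at yaw 0) to +x (away).
- switch_pivot (a point): Pivot of the toggle lever, 47 mm above the counter, in the middle of the switch box. A steel barrel of radius 13 mm surrounds it (its top is 60 mm above the counter).
- toggle_tip (a point): Centre of the black ball (radius 13 mm) on the end of the toggle lever, 50 mm from the pivot; 91 mm above the counter at either end of the swing and 97 mm in mid swing; the lever leans 0.5 rad either side of upright. The rod is 10 mm thick.
- bowl: Bystander: yellow plastic bowl, 120 mm across, 55 mm high, loose, beyond the work. Origin: centre of its underside.
- tongs: Bystander: steel kitchen tongs, 250 mm long along its y, 50 mm wide, 11 mm high, lying loose near the robot. Origin under the middle.
- spatula: Bystander: green spatula 310 mm long along its x, 60 mm wide, 16 mm high, lying loose to the robot's left. Origin under its middle.
- griddle: Bystander: dark square griddle 260 x 260 x 30 mm with two loop handles at its y sides (320 mm over them), loose, to the robot's right. Origin: centre of its underside.
Not all that is in view belongs to the job. Several things have the shape of the switch_box; the one meant has the colours described above.

How it is judged:
By the outcome, as a careful person would: the job done as asked, in the order asked, and still so for the second after the job is handed in, with the robot touching nothing.
It also fails if it takes over 64 s, if anything falls off the work surface, if the arm or the gripper's body presses on something with over 40 N, if the wrist force passes 120 N, or if a joint passes its speed limit or range.

## Working session

There is one attempt and no reset: what is moved stays moved. The work goes in short steps, Python scripts to look and compute and a tool call to move; the robot and the scene stay as the last step left them, time stands still between calls to the robot, and variables do not carry over. Pictures are saved under pics/ and viewed, at most 10 in all, crops included, and the job is handed in when it is done.

Besides the shell and the picture viewer there is one more tool, called after "Request:" as name(argument=value, ...) on one line, values as JSON. step_arm: Moves the arm, as the interface text tells. Its arguments: {"type":"object","properties":{"commands":{"type":"array","items":{"type":"number"}},"squeeze":{"type":"number"}},"required":["commands"]}

```bash
mkdir -p pics
python3 - <<'E'
from workcell import *
import cv2,numpy as np
o=get_obs();print(o['clock'],o['position'],o['ee_rot'],o['grip_width'])
for n in('scene','top'):
    im=camera(n);cv2.imwrite(f'pics/{n}.png',im[...,::-1]);p=camera_params(n);print(n,np.round(p['mtx'],1).tolist(),np.round(p['extrinsics'],3).tolist())
E
```

```text
0.0 [0.17309609 0.60014609 0.2304832 ] [ 1.39934886e-01  9.90160428e-01 -7.41110074e-04 -7.44879316e-05] 1.0019508469522937
scene [[376.4, 0.0, 321.7], [0.0, 376.4, 193.2], [0.0, 0.0, 1.0]] [[0.472, 0.881, 0.018, -0.249], [0.507, -0.254, -0.824, -0.246], [-0.721, 0.398, -0.567, 1.581], [0.0, 0.0, 0.0, 1.0]]
top [[406.9, 0.0, 314.3], [0.0, 406.9, 199.2], [0.0, 0.0, 1.0]] [[0.028, -1.0, 0.007, -0.08], [-0.984, -0.029, -0.178, 0.578], [0.178, -0.002, -0.984, 1.243], [0.0, 0.0, 0.0, 1.0]]
```

View pics/top.png

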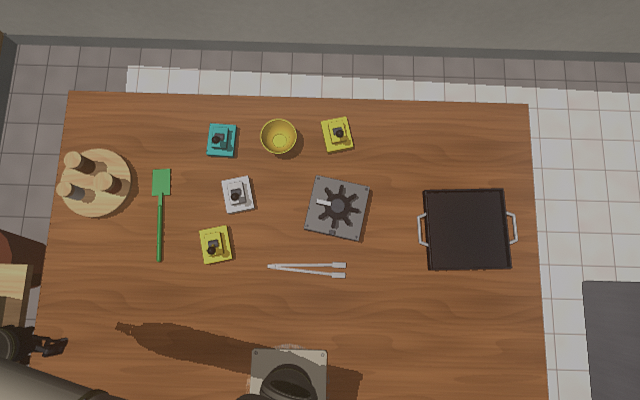

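View pics/scene.png

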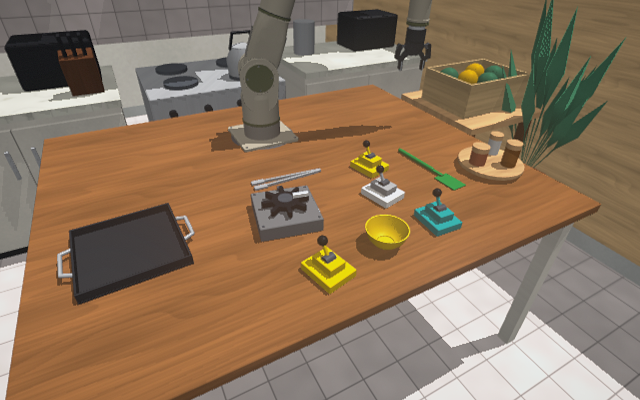

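The top view shows the selector at about (337,208). Its rib points left (323,203) and the fin is at (333,232), so it looks 2 clicks short. The white switch is at (237,195), with its ball towards the robot.

```bash
cat > h.py <<'E'
from workcell import *
import cv2,numpy as np
def ray(n,uv,z):
    p=camera_params(n);E=np.array(p['extrinsics']);R,t=E[:3,:3],E[:3,3]
    d=R.T@np.linalg.solve(np.array(p['mtx']),[uv[0],uv[1],1]);c=-R.T@t
    return c+d*(z-c[2])/d[2]
def big(mask):
    k,l,s,c=cv2.connectedComponentsWithStats(mask.astype(np.uint8));i=1+np.argmax(s[1:,4]);return (l==i).astype(np.uint8),s[i],c[i]
E
python3 - <<'E'
from h import *
im=cv2.imread('pics/top.png')
cv2.imwrite('pics/c1.png',cv2.resize(im[140:280,190:390],(800,560),interpolation=cv2.INTER_CUBIC))
I=im.astype(int);mx=I.max(2);mn=I.min(2)
sub=np.zeros(mx.shape,bool);sub[170:250,295:380]=1
m,s,c=big(sub&(mx-mn<22)&(mx>60))
cnt=max(cv2.findContours(m,0,2)[0],key=cv2.contourArea)
r=cv2.minAreaRect(cnt);b=cv2.boxPoints(r);print('sel',s,r)
P=np.array([ray('top',q,.045) for q in b]);print(P.round(4),P.mean(0),np.linalg.norm(P-np.roll(P,1,0),axis=1))
blk=sub&(mx<55);m,s,c=big(blk);print('wheel',s,c,ray('top',c,.069))
w=sub&(mn>150);m,s,c=big(w);print('rib',s,c,ray('top',c,.081))
sub[:]=0;sub[170:220,215:262]=1
m,s,c=big(sub&(mn>120)&(mx-mn<30));cnt=max(cv2.findContours(m,0,2)[0],key=cv2.contourArea)
r=cv2.minAreaRect(cnt);b=cv2.boxPoints(r);P=np.array([ray('top',q,.025) for q in b]);print('sw',s,r,P.round(4),P.mean(0),np.linalg.norm(P-np.roll(P,1,0),axis=1))
m,s,c=big(sub&(mx<60));print('ball',s,c,ray('top',c,.091))
E
```

```text
sel [ 304  175   66   66 2673] ((336.5411682128906, 207.564697265625), (56.18498611450195, 55.317264556884766), 12.528807640075684)
[[ 0.4862 -0.031   0.045 ]
 [ 0.6625 -0.0641  0.045 ]
 [ 0.6273 -0.2418  0.045 ]
 [ 0.4527 -0.2046  0.045 ]] [ 0.55717157 -0.13540558  0.045     ] [0.17681775 0.17936262 0.18113349 0.17858344]
wheel [351 208   7   5  17] [354.17647059 210.11764706] [ 0.54570994 -0.18929422  0.069     ]
rib [317 199  14   6  47] [323.36170213 201.93617021] [ 0.56678542 -0.09204893  0.081     ]
sw [221 175  33  38 709] ((237.00111389160156, 193.88075256347656), (33.35273361206055, 27.645811080932617), 79.2156982421875) [[0.6394 0.2455 0.025 ]
 [0.6593 0.1577 0.025 ]
 [0.5512 0.1314 0.025 ]
 [0.5318 0.2179 0.025 ]] [0.59543355 0.18813041 0.025     ] [0.11102035 0.08998728 0.11129867 0.08870095]
ball [231 193   8   7  37] [234.62162162 196.13513514] [0.57527767 0.18233003 0.091     ]
```

View pics/c1.png

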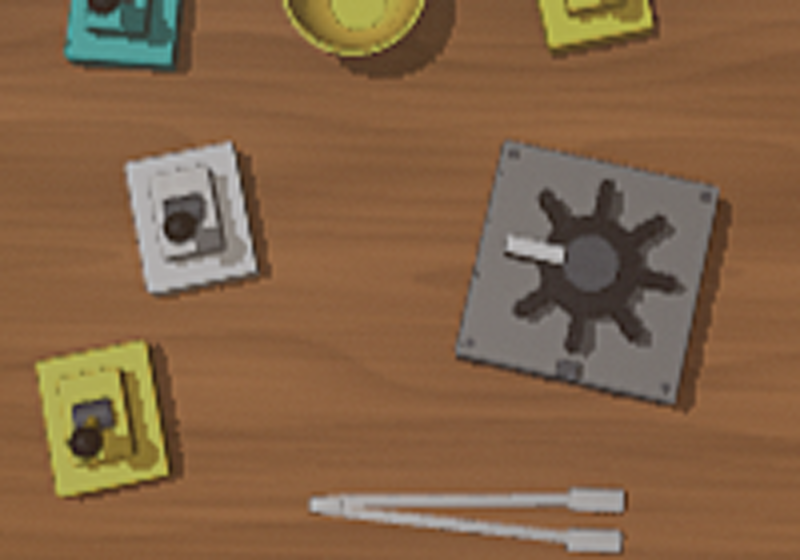

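The geometry agrees:
- **Selector:** centre (0.557, -0.135), yaw about -11°. The rib points at 79°, so the angle is -1.57 and needs two clicks.
- **Switch:** centre (0.595, 0.188), yaw about 14°.

I'll push the lobe at 79° towards -x with shut fingers.

Request:
step_arm(commands=[0, 0.7, -1, -0.05, 0, 0, 0.028, 0, 0.7, -1, -0.05, 0, 0, 0.028, 0, 0.7, -1, -0.05, 0, 0, 0.028, 0, 0.7, -1, -0.05, 0, 0, 0.028, 0, 0.7, -1, -0.05, 0, 0, 0.028, 0, 0.7, -1, -0.05, 0, 0, 0.028, 0, 0.7, -1, -0.05, 0, 0, 0.028, 0, 0.7, -1, -0.05, 0, 0, 0.028, 0, 0.7, -1, -0.05, 0, 0, 0.028, 0, 0.7, -1, -0.05, 0, 0, 0.028], squeeze=20)

```text
clock: 1.35
position: [0.532, 0.0872, 0.2056]
ee_rot: [0.096, 0.995, 0.0, 0.0]
ft_force: [0.5, 0.3, -0.2]
grip_width: -0.004
grasp_force: 0.0
```

Request:
step_arm(commands=[0, 0.11, -0.25, -0.12, 0, 0, 0, 0, 0.11, -0.25, -0.12, 0, 0, 0, 0, 0.11, -0.25, -0.12, 0, 0, 0, 0, 0.11, -0.25, -0.12, 0, 0, 0, 0, 0.11, -0.25, -0.12, 0, 0, 0, 0, 0.11, -0.25, -0.12, 0, 0, 0, 0, 0.11, -0.25, -0.12, 0, 0, 0, 0, 0.11, -0.25, -0.12, 0, 0, 0, 0, 0.11, -0.25, -0.12, 0, 0, 0, 0, 0.11, -0.25, -0.12, 0, 0, 0])

```text
clock: 2.6
position: [0.5973, -0.061, 0.1338]
ee_rot: [0.096, 0.995, 0.0, 0.0]
ft_force: [-0.0, -0.1, 0.6]
grip_width: -0.0
grasp_force: 0.0
```

Run:
```python
from h import *
o=get_obs();im=camera('wrist');cv2.imwrite('pics/w1.png',im[...,::-1])
p=camera_params('wrist');T=np.array(p['tool_from_camera']);print(o['clock'],o['position'],o['ee_rot'],T.round(3).tolist(),p['mtx'])
from scipy.spatial.transform import Rotation as Ro
R=Ro.from_quat(o['ee_rot']).as_matrix();K=np.array(p['mtx'])
def proj(P):
    q=T[:3,:3].T@(R.T@(np.array(P)-o['position'])-T[:3,3]);q=K@q;return (q[:2]/q[2]).round(0)
C=np.array([.5572,-.1354]);d=lambda a:np.array([np.cos(np.radians(a)),np.sin(np.radians(a))])
for n,P in dict(axis=[*C,.069],rib=[*(C+.064*d(79)),.081],fin=[*(C+.083*d(169)),.057],tcp=o['position']).items():print(n,P,proj(P))
```

```text
2.6 [ 0.59729605 -0.06100161  0.13382194] [9.62341050e-02 9.95358726e-01 5.80320760e-05 3.07601082e-05] [[0.001, -0.95, -0.314, 0.081], [1.0, 0.001, -0.0, -0.001], [0.0, -0.314, 0.95, -0.142], [0.0, 0.0, 0.0, 1.0]] [[344.21145796   0.         318.51053643]
 [  0.         344.21145796 201.13400608]
 [  0.           0.           1.        ]]
axis [np.float64(0.5572), np.float64(-0.1354), 0.069] [191. 182.]
rib [np.float64(0.569411775704099), np.float64(-0.07257586025934949), 0.081] [292. 187.]
fin [np.float64(0.4757249437738439), np.float64(-0.11956285338374675), 0.057] [181.  38.]
tcp [ 0.59729605 -0.06100161  0.13382194] [321. 270.]
```

View pics/w1.png

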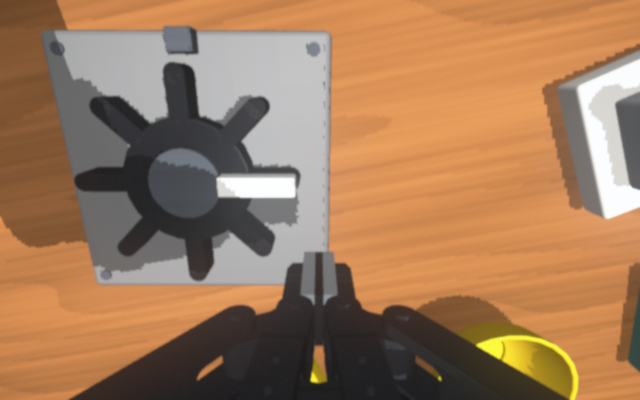

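The wrist view confirms the model: fin at (180,38), rib end at (295,187), and the finger over the gap beside the rib lobe. I'll lower into the gap.

Request:
step_arm(commands=[0, 0, -0.021, 0, 0, 0, 0, 0, 0, -0.021, -0.03, 0, 0, 0, 0, 0, -0.021, -0.06, 0, 0, 0, 0, 0, -0.021, -0.09, 0, 0, 0, 0, 0, -0.021, -0.11, 0, 0, 0, 0, 0, -0.021, -0.13, 0, 0, 0, 0, 0, -0.021, -0.13, 0, 0, 0, 0, 0, -0.021, -0.13, 0, 0, 0, 0, 0, -0.021, -0.13, 0, 0, 0, 0, 0, -0.021, -0.13, 0, 0, 0])

```text
clock: 3.9
position: [0.5976, -0.0736, 0.0562]
ee_rot: [0.096, 0.995, 0.0, 0.0]
ft_force: [0.6, 0.9, -0.7]
grip_width: 0.0
grasp_force: 0.0
```

Request:
step_arm(commands=[0, -0.01, 0.002, 0, 0, 0, 0, 0, -0.018, 0.0035, 0, 0, 0, 0, 0, -0.025, 0.005, 0, 0, 0, 0, 0, -0.03, 0.006, 0, 0, 0, 0, 0, -0.035, 0.007, 0, 0, 0, 0, 0, -0.039, 0.0075, 0, 0, 0, 0, 0, -0.043, 0.0085, 0, 0, 0, 0, 0, -0.047, 0.009, 0, 0, 0, 0, 0, -0.05, 0.01, 0, 0, 0, 0, 0, -0.05, 0.01, 0, 0, 0, 0])

```text
clock: 5.15
position: [0.5669, -0.0673, 0.0557]
ee_rot: [0.096, 0.995, 0.0, -0.0]
ft_force: [0.1, -0.2, 0.4]
grip_width: -0.003
grasp_force: 0.3
```

```bash
cat >> h.py <<'E'
def rib(name):
    im=camera('top')[...,::-1];cv2.imwrite(f'pics/{name}.png',cv2.resize(im[160:260,270:400],(780,600),interpolation=cv2.INTER_CUBIC))
    I=im.astype(int);s=np.zeros(I.shape[:2],bool);s[175:240,305:370]=1
    m,st,c=big(s&(I.min(2)>150));P=ray('top',c,.081)[:2]-[.5572,-.1354]
    o=get_obs();print(o['clock'],'rib area',st[4],'r',np.hypot(*P),'wheel deg',(np.degrees(np.arctan2(P[1],P[0]))-169+180)%360-180,o['position'],o['ft_force'])
E
python3 -c "
from h import *
rib('r1')"
```

```text
5.2 rib area 1 r 0.0502686798657941 wheel deg -128.45382786984283 [ 0.56689172 -0.06729313  0.05563924] [0.75010148 0.79284765 0.4459523 ]
```

```bash
python3 -c "
from h import *
im=camera('wrist');cv2.imwrite('pics/w2.png',im[...,::-1])"
```

```text
(no output)
```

View pics/w2.png

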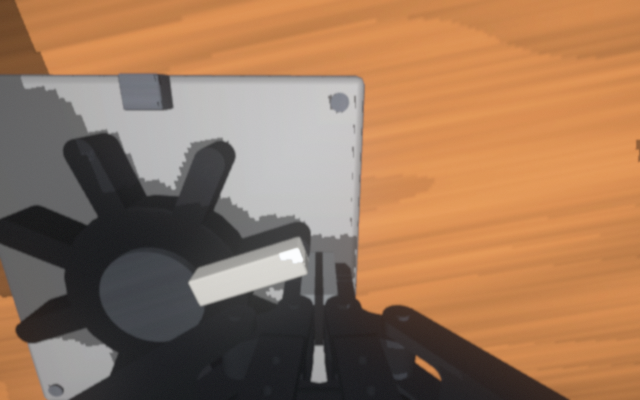

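The rib has turned about 17° and hasn't clicked over yet. I'll push on a little.

Request:
step_arm(commands=[0, -0.002, 0.0004, 0, 0, 0, 0, 0, -0.004, 0.0008, 0, 0, 0, 0, 0, -0.006, 0.0012, 0, 0, 0, 0, 0, -0.008, 0.0016, 0, 0, 0, 0, 0, -0.01, 0.002, 0, 0, 0, 0, 0, -0.012, 0.0023, 0, 0, 0, 0, 0, -0.013, 0.0025, 0, 0, 0, 0, 0, -0.013, 0.0025, 0, 0, 0, 0, 0, -0.013, 0.0025, 0, 0, 0, 0, 0, -0.013, 0.0025, 0, 0, 0, 0])

```text
clock: 6.5
position: [0.5594, -0.066, 0.0557]
ee_rot: [0.096, 0.995, 0.0, -0.0]
ft_force: [-0.2, 0.4, 0.7]
grip_width: -0.003
grasp_force: 0.2
```

```bash
python3 -c "
from h import *
rib('r2')
im=camera('wrist');cv2.imwrite('pics/w3.png',im[...,::-1])"
```

```text
6.55 rib area 2 r 0.051112064229910534 wheel deg -124.60129271807585 [ 0.55940153 -0.06604015  0.05568899] [0.34652255 0.66776163 0.09028422]
```

View pics/w3.png

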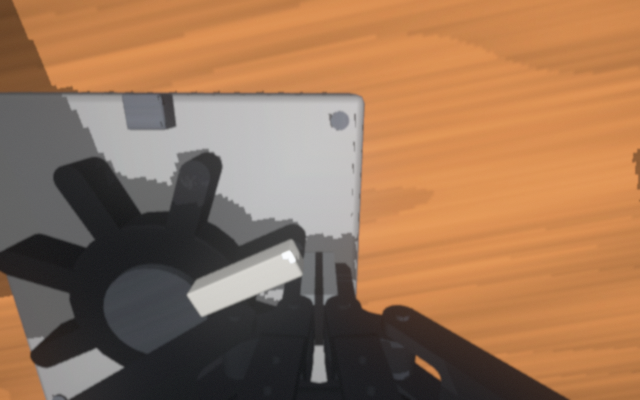

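The rib is at about 23°, close to tipping. I'll push a few mm more, slightly inward so the finger doesn't slip off the lobe.

Request:
step_arm(commands=[0, -0.001, -0.001, 0, 0, 0, 0, 0, -0.002, -0.002, 0, 0, 0, 0, 0, -0.003, -0.003, 0, 0, 0, 0, 0, -0.004, -0.004, 0, 0, 0, 0, 0, -0.005, -0.005, 0, 0, 0, 0, 0, -0.006, -0.005, 0, 0, 0, 0, 0, -0.007, -0.005, 0, 0, 0, 0, 0, -0.008, -0.005, 0, 0, 0, 0, 0, -0.008, -0.005, 0, 0, 0, 0, 0, -0.008, -0.005, 0, 0, 0, 0])

```text
clock: 7.85
position: [0.5546, -0.0692, 0.0557]
ee_rot: [0.096, 0.995, 0.0, -0.0]
ft_force: [-0.0, 0.1, 0.4]
grip_width: 0.002
grasp_force: 0.1
```

```bash
python3 -c "
from h import *
im=camera('wrist');cv2.imwrite('pics/w4.png',im[...,::-1])
def ang(f):
    I=cv2.imread(f).astype(int);m=(I.min(2)>150);m[300:]=0;m[:,320:]=0;m[:225]=0
    h=cv2.cvtColor(I.astype(np.uint8),cv2.COLOR_BGR2HSV)
    m&=(I[...,2]-I[...,0]>8)|(I.min(2)>185)
    k,s,c=big(m);print(f,s,c,cv2.minAreaRect(max(cv2.findContours(k,0,2)[0],key=cv2.contourArea)))
for i in '34':ang(f'pics/w{i}.png')
"
```

```text
pics/w3.png [ 188  250  113   50 2501] [250.83006797 279.37345062] ((244.53981018066406, 283.5780334472656), (27.42617416381836, 112.74060821533203), 66.33686065673828)
pics/w4.png [ 197  249  109   51 2327] [259.86291362 278.55479158] ((251.20809936523438, 284.1513366699219), (27.882064819335938, 109.91715240478516), 62.59242630004883)
```

View pics/w4.png

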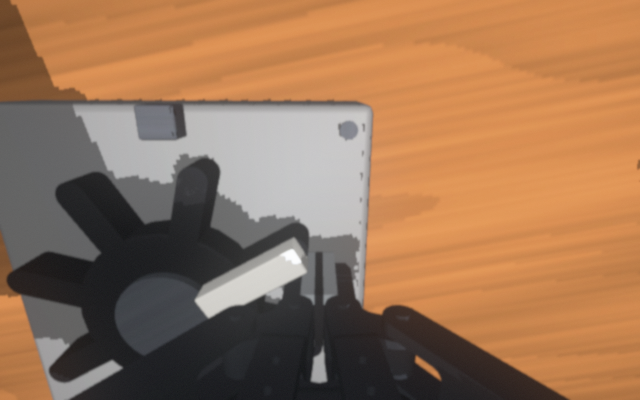

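```bash
cat >> h.py <<'E'
from scipy.spatial.transform import Rotation as Ro
def wray(uv,z,o):
    p=camera_params('wrist');T=np.array(p['tool_from_camera']);R=Ro.from_quat(o['ee_rot']).as_matrix()
    d=R@T[:3,:3]@np.linalg.solve(np.array(p['mtx']),[*uv,1]);c=np.array(o['position'])+R@T[:3,3]
    return c+d*(z-c[2])/d[2]
E
python3 -c "
from h import *
o=get_obs()
# rib top face edge corners at left face: far end (293,240),(305,265?) inner end (195,297)
for n,uv,z in [('end_far',(293,239),.081),('inner_far',(196,297),.081),('fin',(155,120),.057),('lobe45tip',(202,162),.069)]:
    P=wray(uv,z,o);q=P[:2]-[.5572,-.1354];print(n,P.round(4),'r',np.hypot(*q),'deg',np.degrees(np.arctan2(q[1],q[0])))
a,b=[wray(u,.081,o)[:2] for u in((293,239),(196,297))];d=a-b;print('len',np.hypot(*d),'dir',np.degrees(np.arctan2(d[1],d[0]))-79)
"
```

```text
end_far [ 0.5256 -0.0744  0.081 ] r 0.06872103435883876 deg 117.332070572058
inner_far [ 0.5428 -0.1173  0.081 ] r 0.023142728397558095 deg 128.5271618692753
fin [ 0.4745 -0.1215  0.057 ] r 0.08381360121134261 deg 170.45783568410968
lobe45tip [ 0.4929 -0.1035  0.069 ] r 0.07176468290079628 deg 153.63386689858493
len 0.04623750211120927 dir 32.75550504594999
```

The wheel measures about 31°, so it's past half a click and the trailing lobe is probably resting on the finger. I'll withdraw radially outward and let it seat.

Request:
step_arm(commands=[0, 0.002, 0.01, 0, 0, 0, 0, 0, 0.004, 0.02, 0, 0, 0, 0, 0, 0.006, 0.03, 0, 0, 0, 0, 0, 0.009, 0.045, 0, 0, 0, 0, 0, 0.013, 0.065, 0, 0, 0, 0, 0, 0.016, 0.08, 0, 0, 0, 0, 0, 0.02, 0.1, 0, 0, 0, 0, 0, 0.02, 0.1, 0, 0, 0, 0, 0, 0.02, 0.1, 0, 0, 0, 0, 0, 0.02, 0.1, 0, 0, 0, 0])

```text
clock: 9.15
position: [0.5666, -0.0098, 0.0558]
ee_rot: [0.097, 0.995, -0.0, -0.0]
ft_force: [-0.2, -0.7, -0.5]
grip_width: -0.004
grasp_force: 0.0
```

```bash
python3 -c "
from h import *
rib('r3')"
```

```text
9.2 rib area 4 r 0.10652831107951716 wheel deg -101.67120209910942 [ 0.56664951 -0.00966862  0.05578839] [-0.34170241 -0.16731465  0.04207303]
```

View pics/r3.png

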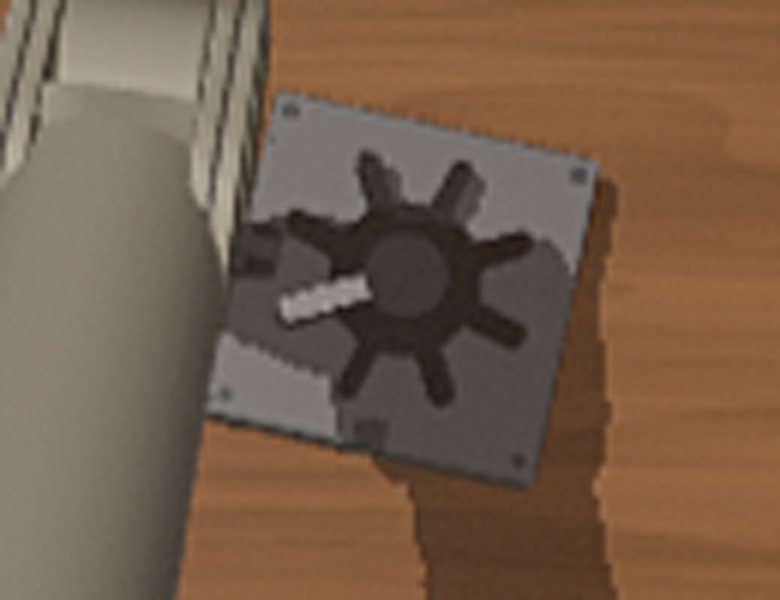

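Clear of the wheel, the rib still sits about 26° on instead of 45°. I'll wait and measure again to see whether it's drifting.

```bash
cat >> h.py <<'E'
def rib2(im=None,thr=115,fn=None):
    im=camera('top')[...,::-1] if im is None else im
    if fn: cv2.imwrite(fn,im)
    I=im.astype(int);s=np.zeros(I.shape[:2],bool);yy,xx=np.mgrid[:400,:640];s=np.hypot(xx-337,yy-206)<24
    for thr in(115,130,150):
        m,st,c=big(s&(I.min(2)>thr));P=ray('top',c,.081)[:2]-[.5572,-.1354]
        print(get_obs()['clock'],thr,'area',st[4],'r %.3f deg %.1f'%(np.hypot(*P),(np.degrees(np.arctan2(P[1],P[0]))-169+180)%360-180))
E
python3 -c "
from h import *
rib2(cv2.imread('pics/top.png'));rib2(fn='pics/t4.png')"
```

```text
9.2 115 area 69 r 0.046 deg -92.3
9.2 130 area 62 r 0.045 deg -91.9
9.2 150 area 47 r 0.044 deg -91.5
9.25 115 area 51 r 0.045 deg -60.9
9.25 130 area 35 r 0.044 deg -61.8
9.25 150 area 1 r 0.045 deg -66.8
```

Request:
step_arm(commands=[0, 0, 0.02, 0, 0, 0, 0, 0, 0, 0.04, 0, 0, 0, 0, 0, 0, 0.06, 0, 0, 0, 0, 0, 0, 0.06, 0, 0, 0, 0, 0, 0, 0.06, 0, 0, 0, 0, 0, 0, 0.06, 0, 0, 0, 0, 0, 0, 0.06, 0, 0, 0, 0, 0, 0, 0.06, 0, 0, 0, 0, 0, 0, 0.06, 0, 0, 0, 0, 0, 0, 0.06, 0, 0, 0, 0])

```text
clock: 10.5
position: [0.5667, 0.0268, 0.0558]
ee_rot: [0.096, 0.995, 0.0, -0.0]
ft_force: [-0.4, -0.5, -0.2]
grip_width: 0.002
grasp_force: 0.0
```

```bash
python3 -c "
from h import *
rib2(fn='pics/t5.png')"
```

```text
10.55 115 area 51 r 0.045 deg -60.9
10.55 130 area 36 r 0.044 deg -61.8
10.55 150 area 1 r 0.065 deg -64.4
```

It's resting at 30.5° past the start seat, held by friction. I'll turn the finger to follow the arc, re-enter the same gap and push this lobe further.

Request:
step_arm(commands=[0, -0.007, -0.05, 0, 0, 0, 0.045, 0, -0.007, -0.095, 0, 0, 0, 0.089, 0, -0.008, -0.11, 0, 0, 0, 0.089, 0, -0.009, -0.125, 0, 0, 0, 0.089, 0, -0.009, -0.14, 0, 0, 0, 0.089, 0, -0.01, -0.15, 0, 0, 0, 0.089, 0, -0.01, -0.16, 0, 0, 0, 0.089, 0, -0.01, -0.16, 0, 0, 0, 0.089, 0, -0.01, -0.16, 0, 0, 0, 0.089, 0, -0.01, -0.16, 0, 0, 0, 0.089])

```text
clock: 11.8
position: [0.5607, -0.0688, 0.0557]
ee_rot: [-0.044, 0.999, 0.0, -0.0]
ft_force: [-0.9, -0.5, 0.2]
grip_width: 0.002
grasp_force: 0.0
```

Request:
step_arm(commands=[0, -0.006, 0, 0, 0, 0, 0, 0, -0.01, 0, 0, 0, 0, 0, 0, -0.013, 0, 0, 0, 0, 0, 0, -0.016, -0.001, 0, 0, 0, 0, 0, -0.019, -0.001, 0, 0, 0, 0, 0, -0.021, -0.002, 0, 0, 0, 0, 0, -0.023, -0.002, 0, 0, 0, 0, 0, -0.025, -0.003, 0, 0, 0, 0, 0, -0.027, -0.003, 0, 0, 0, 0, 0, -0.027, -0.003, 0, 0, 0, 0])

```text
clock: 13.05
position: [0.5444, -0.071, 0.0557]
ee_rot: [-0.043, 0.999, 0.0, -0.0]
ft_force: [0.2, -0.1, -0.2]
grip_width: -0.002
grasp_force: 0.0
```

```bash
cat >> h.py <<'E'
def wrib(f):
    o=get_obs();im=camera('wrist')[...,::-1];cv2.imwrite(f,im);I=im.astype(int)
    m=(I.min(2)>90);m[:, 315:]=0
    # rib is slightly warm; project pixels on z=.081 and keep those in the wheel's disc
    ys,xs=np.nonzero(m);P=np.array([wray((x,y),.081,o)[:2] for x,y in zip(xs,ys)])-[.5572,-.1354]
    r=np.hypot(*P.T);k=(r<.052)&(r>.024);a=np.degrees(np.arctan2(P[k,1],P[k,0]))-169
    a=(a+180)%360-180;h,e=np.histogram(a,np.arange(-100,25,5));print(o['clock'],dict(zip(e[:-1].tolist(),h.tolist())),'median',np.median(a))
E
python3 -c "
from h import *
wrib('pics/w5.png')"
```

```text
Traceback (most recent call last):
  File "h.py", line 30, in wrib
    ys,xs=np.nonzero(m);P=np.array([wray((x,y),.081,o)[:2] for x,y in zip(xs,ys)])-[.5572,-.1354]
                                    ~~~~^^^^^^^^^^^^^^
  File "h.py", line 16, in wray
    p=camera_params('wrist');T=np.array(p['tool_from_camera']);R=Ro.from_quat(o['ee_rot']).as_matrix()
ValueError: time passes only in moves, steps and waits
```

View pics/w5.png

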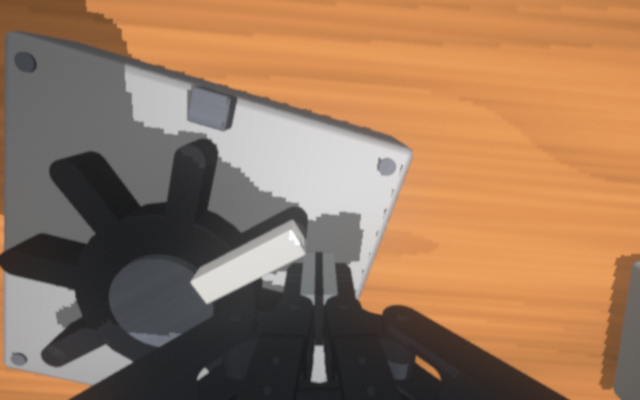

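The wheel has moved on. In the picture the rib runs from (191,282) to (293,222). I'll compute the angle from those corners.

```bash
python3 -c "
from h import *
o=get_obs()
a,b=[wray(u,.081,o)[:2] for u in((293,222),(191,282))];d=a-b;print('len',np.hypot(*d),'wheel deg',np.degrees(np.arctan2(d[1],d[0]))-169)
for n,uv,z in [('lobe tip',(200,142),.069),('fin',(212,108),.057)]:
  q=wray(uv,z,o)[:2]-[.5572,-.1354];print(n,np.hypot(*q),np.degrees(np.arctan2(q[1],q[0]))-169)
rib2(fn='pics/t6.png')
"
```

```text
len 0.047412821267102695 wheel deg -42.06896515995339
lobe tip 0.07179514507568449 -0.16238681135891397
fin 0.08356600639438602 0.6855098083913731
13.15 115 area 92 r 0.023 deg -146.7
13.15 130 area 49 r 0.013 deg -99.1
13.15 150 area 1 r 0.033 deg -108.0
```

A lobe sits at 0° from the fin line and the rib is at about -43°, so the first click is seated. I'll withdraw and check from the top.

Request:
step_arm(commands=[0, -0.001, 0.02, 0, 0, 0, 0, 0, -0.003, 0.05, 0, 0, 0, 0, 0, -0.005, 0.1, 0, 0, 0, 0, 0, -0.005, 0.1, 0, 0, 0, 0, 0, -0.005, 0.1, 0, 0, 0, 0, 0, 0.05, 0.1, 0, 0, 0, -0.05, 0, 0.12, 0.08, 0, 0, 0, -0.1, 0, 0.127, 0.052, 0, 0, 0, -0.15, 0, 0.127, 0.052, 0, 0, 0, -0.194, 0, 0.127, 0.052, 0, 0, 0, -0.194])

```text
clock: 14.4
position: [0.6206, -0.0405, 0.0556]
ee_rot: [0.259, 0.966, -0.0, -0.0]
ft_force: [-0.2, 1.1, -0.0]
grip_width: 0.001
grasp_force: 0.0
```

```bash
python3 -c "
from h import *
rib2(fn='pics/t7.png')"
```

```text
14.45 115 area 207 r 0.054 deg -47.4
14.45 130 area 55 r 0.046 deg -47.0
14.45 150 area 46 r 0.048 deg -46.1
```

Rib at -46°: first click confirmed. Now I'll enter the next gap.

Request:
step_arm(commands=[0, -0.011, -0.017, 0, 0, 0, 0, 0, -0.023, -0.033, 0, 0, 0, 0, 0, -0.034, -0.05, 0, 0, 0, 0, 0, -0.045, -0.066, 0, 0, 0, 0, 0, -0.045, -0.066, 0, 0, 0, 0, 0, -0.053, -0.063, 0, 0, 0, 0.02, 0, -0.06, -0.059, 0, 0, 0, 0.04, 0, -0.068, -0.055, 0, 0, 0, 0.06, 0, -0.068, -0.055, 0, 0, 0, 0.07, 0, -0.068, -0.055, 0, 0, 0, 0.07])

```text
clock: 15.7
position: [0.5801, -0.0723, 0.0558]
ee_rot: [0.151, 0.989, 0.0, -0.0]
ft_force: [1.1, 0.2, -0.2]
grip_width: 0.002
grasp_force: 0.2
```

Request:
step_arm(commands=[0, -0.006, 0.001, 0, 0, 0, 0.012, 0, -0.012, 0.002, 0, 0, 0, 0.024, 0, -0.019, 0.003, 0, 0, 0, 0.036, 0, -0.024, 0.0035, 0, 0, 0, 0.048, 0, -0.0285, 0.004, 0, 0, 0, 0.06, 0, -0.033, 0.0045, 0, 0, 0, 0.07, 0, -0.036, 0.005, 0, 0, 0, 0.08, 0, -0.038, 0.005, 0, 0, 0, 0.09, 0, -0.04, 0.005, 0, 0, 0, 0.1, 0, -0.04, 0.005, 0, 0, 0, 0.1])

```text
clock: 16.95
position: [0.5557, -0.07, 0.0557]
ee_rot: [-0.006, 1.0, -0.0, -0.0]
ft_force: [0.4, -0.8, 0.1]
grip_width: -0.001
grasp_force: 0.2
```

Request:
step_arm(commands=[0, -0.002, 0, 0, 0, 0, 0.003, 0, -0.004, 0, 0, 0, 0, 0.006, 0, -0.006, -0.001, 0, 0, 0, 0.01, 0, -0.008, -0.001, 0, 0, 0, 0.014, 0, -0.01, -0.001, 0, 0, 0, 0.018, 0, -0.013, -0.002, 0, 0, 0, 0.022, 0, -0.016, -0.002, 0, 0, 0, 0.024, 0, -0.019, -0.003, 0, 0, 0, 0.024, 0, -0.02, -0.003, 0, 0, 0, 0.024, 0, -0.02, -0.003, 0, 0, 0, 0.024])

```text
clock: 18.2
position: [0.5439, -0.0715, 0.0558]
ee_rot: [-0.043, 0.999, 0.0, -0.0]
ft_force: [0.5, 0.5, 0.1]
grip_width: 0.002
grasp_force: 0.0
```

```bash
python3 -c "
from h import *
rib2(fn='pics/t8.png')
im=camera('wrist');cv2.imwrite('pics/w6.png',im[...,::-1])"
```

```text
18.25 115 area 139 r 0.008 deg -78.2
18.25 130 area 49 r 0.012 deg -100.3
18.25 150 area 2 r 0.065 deg -2.4
```

Request:
step_arm(commands=[0, -0.001, 0.02, 0, 0, 0, 0, 0, -0.003, 0.05, 0, 0, 0, 0, 0, -0.005, 0.1, 0, 0, 0, 0, 0, -0.005, 0.13, 0.08, 0, 0, 0, 0, -0.005, 0.15, 0.175, 0, 0, 0, 0, -0.01, 0.23, 0.175, 0, 0, 0.052, 0, -0.015, 0.31, 0.175, 0, 0, 0.052, 0, -0.019, 0.406, 0.175, 0, 0, 0.052, 0, -0.019, 0.406, 0.175, 0, 0, 0.052, 0, -0.019, 0.406, 0.175, 0, 0, 0.052])

```text
clock: 19.55
position: [0.5321, 0.1727, 0.1606]
ee_rot: [-0.125, 0.992, -0.0, -0.0]
ft_force: [-0.0, -1.2, -0.2]
grip_width: -0.0
grasp_force: 0.0
```

```bash
python3 -c "
from h import *
rib2(fn='pics/t9.png')
t=cv2.imread('pics/t9.png')[140:260,190:390];cv2.imwrite('pics/c9.png',cv2.resize(t,(800,480),interpolation=cv2.INTER_CUBIC))"
```

```text
19.6 115 area 65 r 0.059 deg -74.7
19.6 130 area 57 r 0.044 deg 0.1
19.6 150 area 51 r 0.044 deg -0.0
```

The rib is at 0.0°, lined up with the fin. Now the toggle: descend on the ball's near side, then push along the switch's +x.

Request:
step_arm(commands=[0, 0, 0, -0.05, 0, 0, 0, 0, 0, 0, -0.1, 0, 0, 0, 0, 0, 0, -0.13, 0, 0, 0, 0, 0, 0, -0.13, 0, 0, 0, 0, 0.02, 0.005, -0.13, 0, 0, 0, 0, 0.035, 0.009, -0.13, 0, 0, 0, 0, 0.045, 0.0115, -0.13, 0, 0, 0, 0, 0.055, 0.014, -0.13, 0, 0, 0, 0, 0.065, 0.0165, -0.13, 0, 0, 0, 0, 0.065, 0.0165, -0.13, 0, 0, 0])

```text
clock: 20.85
position: [0.5721, 0.1821, 0.0827]
ee_rot: [-0.125, 0.992, 0.0, 0.0]
ft_force: [0.0, -0.4, 0.4]
grip_width: -0.001
grasp_force: 0.0
```

Request:
step_arm(commands=[0, 0.008, 0.002, 0, 0, 0, 0, 0, 0.015, 0.004, 0, 0, 0, 0, 0, 0.022, 0.0055, 0, 0, 0, 0, 0, 0.028, 0.007, 0, 0, 0, 0, 0, 0.032, 0.008, 0, 0, 0, 0, 0, 0.035, 0.009, 0, 0, 0, 0, 0, 0.038, 0.0095, 0, 0, 0, 0, 0, 0.04, 0.01, 0, 0, 0, 0, 0, 0.04, 0.01, 0, 0, 0, 0, 0, 0.04, 0.01, 0, 0, 0, 0])

```text
clock: 22.1
position: [0.595, 0.1879, 0.0825]
ee_rot: [-0.125, 0.992, -0.0, -0.001]
ft_force: [-5.1, -0.8, 0.9]
grip_width: -0.002
grasp_force: 2.6
```

Request:
step_arm(commands=[0, 0.001, 0, 0, 0, 0, 0, 0, 0.002, 0.0005, 0, 0, 0, 0, 0, 0.003, 0.0007, 0, 0, 0, 0, 0, 0.004, 0.001, 0, 0, 0, 0, 0, 0.005, 0.0012, 0, 0, 0, 0, 0, 0.005, 0.0012, 0, 0, 0, 0, 0, 0.005, 0.0012, 0, 0, 0, 0, 0, 0.005, 0.0012, 0, 0, 0, 0, 0, 0.005, 0.0012, 0, 0, 0, 0, 0, 0.005, 0.0012, 0, 0, 0, 0])

```text
clock: 23.35
position: [0.5954, 0.188, 0.0823]
ee_rot: [-0.125, 0.992, -0.0, -0.003]
ft_force: [-19.3, -4.0, 10.1]
grip_width: -0.001
grasp_force: 9.8
```

Force rose to about 20 N with no further travel, so the lever is at its stop. I'll back off, raise and retreat.

Request:
step_arm(commands=[0, -0.02, -0.005, 0, 0, 0, 0, 0, -0.06, -0.015, 0, 0, 0, 0, 0, -0.1, -0.025, 0, 0, 0, 0, 0, -0.1, -0.025, 0.06, 0, 0, 0, 0, -0.1, -0.025, 0.16, 0, 0, 0, 0, -0.1, -0.025, 0.25, 0, 0, 0, 0, -0.15, 0.1, 0.28, 0, 0, 0, 0, -0.2, 0.2, 0.28, 0, 0, 0, 0, -0.25, 0.3, 0.28, 0, 0, 0, 0, -0.25, 0.35, 0.28, 0, 0, 0])

```text
clock: 24.6
position: [0.4475, 0.4011, 0.252]
ee_rot: [-0.125, 0.992, 0.001, 0.001]
ft_force: [1.9, 0.0, 1.2]
grip_width: -0.0
grasp_force: 0.0
```

Run:
```python
from h import *
im=camera('top')[...,::-1]
rib2(im)
I=im.astype(int);s=np.zeros(I.shape[:2],bool);s[170:220,215:262]=1
m,st,c=big(s&(I.max(2)<60));print('ball',st,c,ray('top',c,.091))
cv2.imwrite('pics/fin.png',cv2.resize(im[90:290,140:440],(780,520),interpolation=cv2.INTER_CUBIC));print(get_obs()['ft_force'])
```

```text
24.65 115 area 313 r 0.045 deg -52.5
24.65 130 area 57 r 0.044 deg 0.1
24.65 150 area 51 r 0.044 deg -0.0
ball [229 179   7   7  34] [231.85294118 182.08823529] [0.61933972 0.19368496 0.091     ]
[-6.81838009  4.28302984 -0.9324881 ]
```

View pics/fin.png

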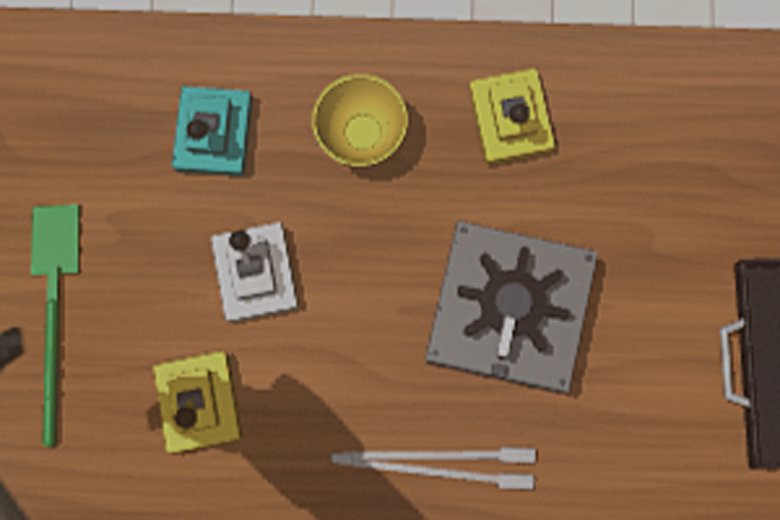

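The final picture shows the rib at the fin (500,370) and the white switch's ball on its far side (240,240). The ball measures (0.619, 0.194), which matches full throw, and the bystanders haven't moved.

```bash
python3 -c "
from workcell import *
print(hand_in())"
```

```text
the job is handed in; nothing more can be done
None
```

The job is handed in: the wheel was flicked two clicks to seat the rib at the pointer fin (0° in the last picture), then the toggle was pushed to its stop; the first click had stuck about two-thirds over, so I pushed the same lobe again to seat it.

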